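Draw a charge of mill balls from the feed bin

ROBOT

A 6-joint arm with a two-finger parallel gripper is mounted at the origin on the work surface; the furniture and walls round the work are solid. World frame = base frame: x ahead of the robot, y to its left, z up, the work surface at z = 0. Lengths are in m, angles in rad, forces in N, time in s.
With the tool pointing down it reaches from about 0.375 to 0.925 m from the base axis. Payload 5.7 kg.
Tool frame: the origin (TCP) lies midway between the tips of the shut fingers; the grasp point (between the pads) lies 19 mm behind it; z points along the fingers, x is the direction in which the jaws open and shut, and the axes are right-handed (so a half turn about z gives the same grasp; the last joint's range is limited). The gripper opens to 88 mm and grips with 3 to 60 N. Pads are 20 mm wide; open, the fingers measure 115 mm over their backs; the gripper's body (75 mm by 178 mm) begins 61 mm behind the grasp point.
Start: joints at [-0.115, 0.359, 1.51, -0, 1.272, -0.115], TCP at [0.6, -0, 0.223] pointing down, gripper open.
Joint ranges: [-2.97, 2.97], [-1.01, 2.36], [0.21, 2.38], [-0.96, 4.11], [0.2, 2.71], [-2.98, 2.98]. Speed limits (rad/s): [2.39, 2.39, 3.14, 3.14, 3.14, 3.14].

INTERFACE

Orientations are given as a unit quaternion [x, y, z, w].
In Python, from bench import move_ptp, servo_line, goto_joints, move_gripper, sleep, inverse_kinematics, capture, PlanningError, close_job, spot_in, silhouettes, current_clock, current_joint_pos, current_qvel, current_joint_torque, current_position, current_orientation, current_force, current_torque, current_finger_gap gives the robot as it stands. Calls block until the motion is done:
- move_ptp(position, orientation): joint-space move of the TCP to a pose.
- servo_line(position, orientation=None, rate=0.15, contact_N=None): straight line of the TCP; orientation=None keeps the orientation; rate is the mean speed in m/s. With contact_N (N) it stops when the force on the tool has changed by that much, and returns True; else False.
- goto_joints(angles): joint-space move.
- move_gripper(opening): finger opening in m; the grip force is fixed at half the most; returns when the fingers have stopped.
- sleep(seconds).
- inverse_kinematics(position, orientation): joint angles nearest the present ones, or None.
- capture(name): name is "scene" or "side" or "wrist"; returns a dict with "image" (480x640x3 uint8, blue, green, red), "range_z" (480x640 float32, m along the optical axis (not along the pixel's ray), 0 where there is no reading), "intrinsics" (3x3 intrinsics, pixels), "R" (3x3) and "t" (3): a world point X has camera coordinates R X + t. Camera axes: x right, y down, z forward; pixel columns grow to the right and rows downward; lengths in m; the calibration is good to about 2 mm. A picture is of the moment at which its call begins.
A pose or a line that the arm cannot do raises PlanningError and nothing moves.
- close_job(): hands the job in, once; it reports no verdict.
Trained networks look in the newest picture that a camera, given by its name, has taken for a name from the list of things; names that differ only in an ending like _2 or _b are one class to them, and where a whole thing is asked for, a point or a joint stands for the part that bears it (a point fixed in the world has none). Each returns a list of dicts, best first, with "conf" (0 to 1); they miss things now and then, are a little off and sometimes report something else, mostly with a low value. They report only what shows in the picture. A call takes as long as a camera call.
- spot_in(camera, query): "xy" ([column, row] in pixels, amid what is visible of it).
- silhouettes(camera, query): "region" (480x640 bool, what is visible of it) and "xy" ([column, row] in pixels, amid what is visible of it).
Readings, each from a call of its own:
- current_clock(): time.
- current_joint_pos(): joint angles.
- current_qvel(): joint speeds.
- current_joint_torque(): joint torques, N m.
- current_position(): TCP position.
- current_orientation(): TCP orientation.
- current_force(): force on the tool from outside, world axes, zero at the start.
- current_torque(): the same for the moment, N m.
- current_finger_gap(): finger opening in m.
Only numpy, scipy, OpenCV 4.12 (cv2) and the standard library are available. Lean on these libraries where they do the work, as an engineer would, in place of code of your own. Each camera call takes 0.05 s, during which the arm holds its last target.

TASK

Slide the blue tray in under the feed bin, fully home against the back stop, then pull the bin's gate fully open by its red tab so that all five mill balls drop into the tray. Push the gate fully shut again, and only then draw the tray with all five balls back out until it stands entirely clear of the stand. Keep the tray on the bench all the time, and leave the cup, the plaster block and the stopper where they are.

Things in the scene. Friction and masses are not known exactly. Their poses are not given: they have to be found in the camera images.
- feed_bin: Fixed feed bin: round bare-metal hopper, open on top (114 mm wide, rim 175 mm high; throat 86 mm outside), on a grey four-legged stand, 152 (x) by 124 (y) mm, whose flat frame lies 88-96 mm high. Origin: on the bench under the hopper's axis. The tray enters at its +y side between the legs (gap 120 mm wide, 75 mm high); the gate slides out towards its -y. Yaw varies by 0.2 rad.
- back_stop (a point): Middle of the face of the low grey bar (8-28 mm high) across the bin's -y legs that halts the tray: 57.5 mm from the bin's origin towards its -y, 18 mm above the bench. With the tray home and parallel to the bin, the tray's origin lies about 2 mm past the bin's, towards -y.
- gate (a joint): Slide of the flat steel gate under the hopper's throat, in m: 0 = fully shut, 0.082 = fully open (end stop), drawn out towards the bin's -y. About 3 N of friction; it stays where it is left. May start up to 0.010 open, too little for a ball to drop.
- gate_tab (a point): Middle of the top edge of the gate's upright red tab, at 165 mm height; moves with the gate. Tab: 50 mm wide (bin's x), 12 mm thick (bin's y), rising from the tongue at 85 mm. Gate shut: 160 mm from the hopper's axis towards the bin's -y, about 95 mm free between tab and hopper. Can be hooked from behind or pushed with a fingertip.
- tray: Loose blue sheet-metal catch tray, 98 mm (its x) by 110 mm (its y) by 42 mm high, walls and floor 3 mm, about 0.4 kg, on the bench. Origin: centre of the pan's underside. A flat strap runs from the pan towards its +y to an upright black pull.
- tray_pull (a point): Middle of the top of the tray's upright black pull, a plate 40 mm wide (tray's x), 14 mm thick (tray's y) and 100 mm high, 135 mm from the tray's origin along its +y. Can be pinched from above across its thickness.
- ball_0: White ceramic mill ball, 26 mm across, 33 g; origin at its centre. All five balls start in the hopper, resting on the shut gate.
- ball_1: White ceramic mill ball, 26 mm across, 33 g; origin at its centre. All five balls start in the hopper, resting on the shut gate.
- ball_2: White ceramic mill ball, 26 mm across, 33 g; origin at its centre. All five balls start in the hopper, resting on the shut gate.
- ball_3: White ceramic mill ball, 26 mm across, 33 g; origin at its centre. All five balls start in the hopper, resting on the shut gate.
- ball_4: White ceramic mill ball, 26 mm across, 33 g; origin at its centre. All five balls start in the hopper, resting on the shut gate.
- cup: Bystander: grey-brown slip-cast cup, 66 mm wide, 76 mm high, standing on the bench. Origin: centre of its underside.
- mould_slab: Bystander: white plaster mould block with rounded edges, 119 x 75 mm, 55 mm high. Origin: centre of its underside.
- stopper: Bystander: white plaster mould stopper, 42 mm across, 33 mm high, standing on the bench. Origin: centre of its underside.

How it is judged:
By the outcome, as a careful person would: the job done as asked, in the order asked, and still so for the second after the job is handed in, with the robot touching nothing.
It also fails if it takes over 72 s, if anything falls off the work surface, if the arm or the gripper's body presses on something with over 40 N, if the wrist force passes 120 N, or if a joint passes its speed limit or range.

## Working session

There is one attempt and no reset: what is moved stays moved. The work goes in short steps, each a Python script; the robot and the scene stay as the last script left them, time stands still between calls to the robot, and variables do not carry over. Pictures are saved under pics/ and viewed, and the job is handed in when it is done.

```bash
mkdir -p pics; ls; python3 - <<'E'
from bench import *
import cv2
for n in ["scene","side","wrist"]:
    c=capture(n); cv2.imwrite(f"pics/{n}0.png",c["image"])
    print(n,c["intrinsics"].tolist(),c["R"].round(3).tolist(),c["t"].round(3).tolist())
    for q in ["feed_bin","gate_tab","tray","tray_pull","cup","mould_slab","stopper","ball_0"]:
        print(q,[(round(d["conf"],2),[round(float(v)) for v in d["xy"]]) for d in spot_in(n,q)][:3])
print(current_clock())
E
```

```text
pics
scene [[485.50706788945234, 0.0, 316.30532881520656], [0.0, 485.50706788945234, 239.46821455199503], [0.0, 0.0, 1.0]] [[-0.84, -0.543, -0.018], [-0.29, 0.477, -0.83], [0.459, -0.691, -0.558]] [0.35, 0.227, 0.977]
feed_bin [(0.91, [330, 225])]
gate_tab [(0.81, [348, 195])]
tray [(0.64, [330, 221]), (0.61, [228, 340])]
tray_pull [(0.6, [224, 341])]
cup [(0.48, [391, 237])]
mould_slab [(0.6, [386, 216])]
stopper [(0.63, [304, 359])]
ball_0 []
side [[613.9286770209336, 0.0, 320.25856372596206], [0.0, 613.9286770209336, 239.85111699277465], [0.0, 0.0, 1.0]] [[0.999, 0.043, -0.002], [0.024, -0.587, -0.809], [-0.036, 0.808, -0.588]] [-0.396, 0.073, 1.487]
feed_bin []
gate_tab [(0.93, [348, 307])]
tray [(0.3, [347, 307])]
tray_pull [(0.83, [348, 206])]
cup [(0.9, [277, 331])]
mould_slab [(0.69, [279, 374])]
stopper [(0.72, [289, 219])]
ball_0 []
wrist [[409.2521158846184, 0.0, 321.6088124257639], [0.0, 409.2521158846184, 242.39818497209168], [0.0, 0.0, 1.0]] [[1.0, 0.0, 0.0], [0.0, -0.953, 0.301], [0.001, -0.301, -0.953]] [-0.6, -0.036, 0.392]
feed_bin [(0.78, [133, 310])]
gate_tab [(0.68, [176, 450])]
tray [(0.56, [134, 308])]
tray_pull [(0.73, [105, 334])]
cup []
mould_slab []
stopper []
ball_0 [(0.95, [121, 351]), (0.54, [140, 357]), (0.46, [103, 334])]
1.35
```

View pics/scene0.png

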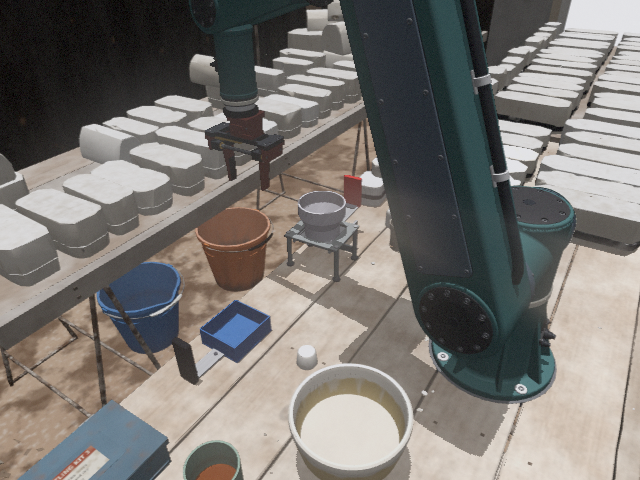

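View pics/side0.png

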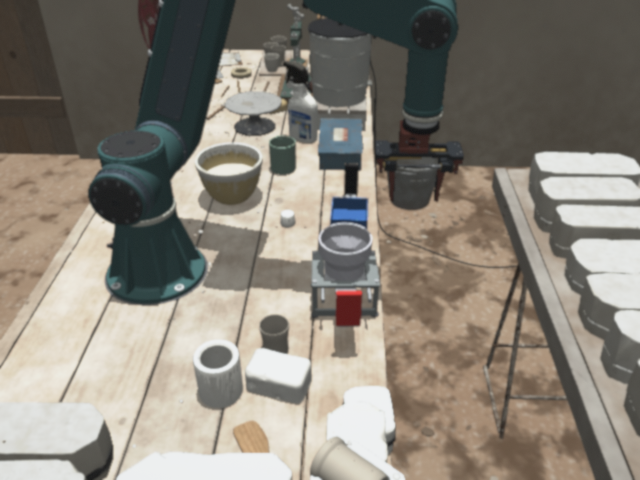

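View pics/wrist0.png

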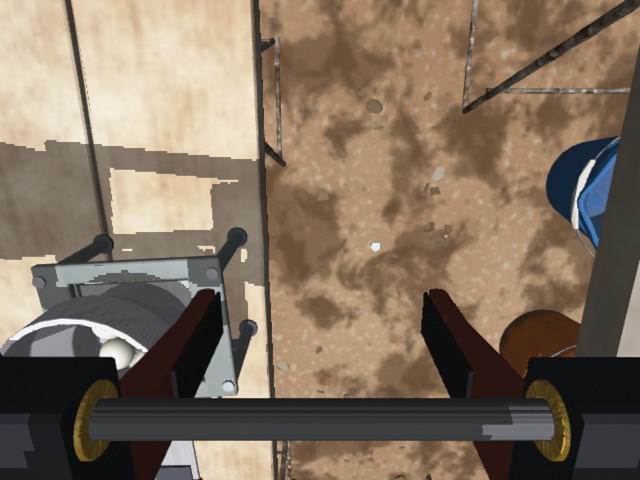

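```bash
cat > h.py <<'E'
from bench import *
import numpy as np, cv2
def cloud(c):
    z=c["range_z"]; K=c["intrinsics"]; v,u=np.mgrid[:480,:640]
    P=np.stack([(u-K[0,2])/K[0,0]*z,(v-K[1,2])/K[1,1]*z,z],-1)
    W=(P-c["t"])@c["R"]; W[z<=0]=np.nan; return W
def save(c,n,box=None,s=1):
    im=c["image"]
    if box: im=im[box[1]:box[3],box[0]:box[2]]
    cv2.imwrite(f"pics/{n}.png",cv2.resize(im,None,fx=s,fy=s,interpolation=cv2.INTER_CUBIC))
E
python3 - <<'E'
from h import *
np.set_printoptions(precision=4,suppress=True)
for n in ["scene","side"]:
    c=capture(n); W=cloud(c); np.savez(f"{n}.npz",W=W,im=c["image"])
    for q in ["feed_bin","gate_tab","tray","tray_pull","cup","mould_slab","stopper"]:
        for d in silhouettes(n,q)[:2]:
            m=cv2.erode(d["region"].astype(np.uint8),np.ones((3,3)))>0
            p=W[m]; p=p[~np.isnan(p[:,0])]
            if len(p)<5: print(n,q,"few");continue
            print(n,q,round(d["conf"],2),d["xy"],len(p),"med",np.median(p,0),"lo",np.percentile(p,3,axis=0),"hi",np.percentile(p,97,axis=0))
    # geometric
    f=W.reshape(-1,3); 
    sel=(f[:,0]>.3)&(f[:,0]<.6)&(f[:,1]>-.3)&(f[:,1]<.05)
    for a,b,t in[(.165,.185,"rim"),(.086,.1,"frame")]:
        g=f[sel&(f[:,2]>a)&(f[:,2]<b)]
        if len(g)>10: print(n,t,len(g),np.percentile(g,[2,50,98],axis=0), cv2.minAreaRect(g[:,:2].astype(np.float32)*1000))
    hsv=cv2.cvtColor(c["image"],cv2.COLOR_BGR2HSV).reshape(-1,3)
    for t,m in [("blue",(abs(hsv[:,0]-113.)<12)&(hsv[:,1]>130)&(f[:,1]>.05)&(f[:,1]<.5)&(f[:,0]>.2)&(f[:,0]<.62)&(f[:,2]>-.01)&(f[:,2]<.06)),("red",((hsv[:,0]<8)|(hsv[:,0]>172))&(hsv[:,1]>150)&sel)]:
        g=f[m]
        print(n,t,len(g))
        if len(g)>10: print(np.percentile(g,[2,50,98],axis=0), cv2.minAreaRect(g[:,:2].astype(np.float32)*1000))
E
```

```text
scene feed_bin 0.62 [332.4, 224.6] 3557 med [ 0.4446 -0.0823  0.1202] lo [ 0.3829 -0.248   0.0206] hi [ 0.5112 -0.0259  0.1724]
scene feed_bin 0.35 [392.4, 237.2] 87 med [ 0.3233 -0.2245  0.031 ] lo [ 0.3103 -0.2297  0.0087] hi [ 0.3323 -0.2202  0.0641]
scene gate_tab 0.93 [348.6, 194.7] 531 med [ 0.4553 -0.2457  0.121 ] lo [ 0.4235 -0.2526  0.0837] hi [ 0.4794 -0.1318  0.1642]
scene tray 0.8 [229.2, 339.0] 3303 med [0.4643 0.2562 0.0171] lo [0.4141 0.1826 0.0005] hi [0.5108 0.3779 0.0908]
scene tray_pull 0.84 [224.3, 337.8] 3540 med [0.4649 0.2568 0.0174] lo [0.4139 0.1826 0.0005] hi [0.5109 0.3779 0.0944]
scene cup 0.55 [392.1, 238.5] 111 med [ 0.3245 -0.2246  0.0288] lo [ 0.3089 -0.2312  0.0067] hi [ 0.3333 -0.22    0.075 ]
scene cup 0.15 [303.2, 359.5] 325 med [0.2926 0.2263 0.0293] lo [0.2796 0.2065 0.0085] hi [0.3085 0.2364 0.034 ]
scene mould_slab 0.53 [386.9, 217.7] 26 med [ 0.3831 -0.3153  0.0317] lo [ 0.3779 -0.3186  0.0132] hi [ 0.3857 -0.311   0.0473]
scene stopper 0.86 [305.0, 360.8] 375 med [0.2922 0.2261 0.0282] lo [0.279  0.207  0.0058] hi [0.3104 0.2369 0.0339]
scene
[... 1990 characters left out ...]
] ((456.5306396484375, -145.92303466796875), (112.45881652832031, 232.0314178466797), 2.912317991256714)
side frame 1423 [[ 0.3824 -0.2592  0.0866]
 [ 0.4539 -0.1258  0.0942]
 [ 0.5233 -0.0364  0.0989]] ((456.254638671875, -140.73812866210938), (143.31837463378906, 244.0656280517578), 3.0544769763946533)
side blue 704
[[ 0.4195  0.178  -0.0023]
 [ 0.4634  0.2788  0.006 ]
 [ 0.5065  0.2936  0.0408]] ((462.0007629394531, 234.1992645263672), (124.18324279785156, 89.49555969238281), 89.03728485107422)
side red 752
[[ 0.4398 -0.2613  0.0883]
 [ 0.4611 -0.2576  0.1301]
 [ 0.4825 -0.2532  0.1664]] ((462.06170654296875, -257.3092041015625), (46.06983947753906, 12.485844612121582), 7.159921169281006)
```

```bash
python3 - <<'E'
from h import *
from scipy.optimize import least_squares
np.set_printoptions(precision=4,suppress=True)
for n in ["scene","side"]:
    d=np.load(n+".npz"); W=d["W"]; f=W.reshape(-1,3)
    sel=(f[:,0]>.35)&(f[:,0]<.56)&(f[:,1]>-.19)&(f[:,1]<.0)
    g=f[sel&(f[:,2]>.170)&(f[:,2]<.180)]
    r=least_squares(lambda q:np.hypot(g[:,0]-q[0],g[:,1]-q[1])-.0555,[.455,-.09],loss="soft_l1",f_scale=.003); print(n,"axis",r.x,len(g))
    g=f[sel&(f[:,2]>.090)&(f[:,2]<.100)]
    for k in (0,1,2):
        R=cv2.minAreaRect(g[:,:2].astype(np.float32)*1000)
        c=np.array(R[0])/1000
        # drop outliers w/ few neighbours
        from scipy.spatial import cKDTree
        nn=cKDTree(g[:,:2]).query(g[:,:2],6)[0][:,5]; g=g[nn<.0045]
        print(" frame",R,len(g))
    hsv=cv2.cvtColor(d["im"],cv2.COLOR_BGR2HSV).reshape(-1,3)
    g=f[((hsv[:,0]<8)|(hsv[:,0]>172))&(hsv[:,1]>130)&(f[:,1]<-.2)&(f[:,1]>-.3)&(f[:,0]>.4)&(f[:,0]<.53)&(f[:,2]>.09)&(f[:,2]<.16)]
    if len(g)>20:
        p=np.polyfit(g[:,0],g[:,1],1); print(" tab face",p, g.mean(0))
    # pull
    g=f[(f[:,1]>.33)&(f[:,1]<.40)&(f[:,0]>.42)&(f[:,0]<.53)&(f[:,2]>.03)&(f[:,2]<.11)]
    print(" pull",len(g),np.percentile(g,[2,50,98],axis=0),cv2.minAreaRect(g[:,:2].astype(np.float32)*1000))
    t=g[g[:,2]>.094]; print(" pull top",len(t),t.mean(0),np.ptp(t,axis=0))
    g=f[(f[:,1]>.15)&(f[:,1]<.32)&(f[:,0]>.38)&(f[:,0]<.54)&(f[:,2]>.034)&(f[:,2]<.05)]
    print(" pan top",len(g),cv2.minAreaRect(g[:,:2].astype(np.float32)*1000))
im=np.load("scene.npz")["im"]; cv2.imwrite("pics/sc_crop.png",cv2.resize(im[160:400,150:430],None,fx=2.5,fy=2.5))
im=np.load("side.npz")["im"]; cv2.imwrite("pics/sd_crop.png",cv2.resize(im[150:400,220:420],None,fx=2.4,fy=2.4))
E
```

```text
scene axis [ 0.4524 -0.0844] 253
 frame ((452.91357421875, -83.80461883544922), (146.24868774414062, 127.73438262939453), 4.04270076751709) 549
 frame ((451.13922119140625, -81.01509094238281), (142.26416015625, 119.21819305419922), 3.0178167819976807) 383
 frame ((450.5438232421875, -79.24546813964844), (140.5955352783203, 115.62114715576172), 3.0178170204162598) 305
 pull 567 [[0.4462 0.3659 0.0318]
 [0.4597 0.3767 0.0737]
 [0.4843 0.3786 0.1   ]] ((466.24346923828125, 372.0440368652344), (14.860553741455078, 42.16166687011719), 88.69096374511719)
 pull top 144 [0.4651 0.3723 0.098 ] [0.0412 0.0142 0.0076]
 pan top 510 ((463.6490173339844, 236.08360290527344), (112.8798599243164, 101.38471984863281), 88.77713012695312)
side axis [ 0.4527 -0.0875] 284
 frame ((453.1842041015625, -88.68199920654297), (143.73858642578125, 128.21383666992188), 2.5884993076324463) 1035
 frame ((453.3990478515625, -91.966064453125), (142.7442169189453, 118.72882843017578), 3.092707872390747) 951
 frame ((452.2980651855469, -92.67626953125), (142.778076171875, 117.02367401123047), 4.290727138519287) 891
 tab face [ 0.0574 -0.2841] [ 0.4615 -0.2576  0.1255]
 pull 331 [[0.4492 0.3559 0.0314]
 [0.4674 0.3646 0.0673]
 [0.4866 0.3741 0.0993]] ((468.53240966796875, 364.8248596191406), (40.3890266418457, 27.298795700073242), 14.63199520111084)
 pull top 48 [0.4671 0.3673 0.0975] [0.0363 0.024  0.0079]
 pan top 230 ((462.3809814453125, 234.1184844970703), (124.01325225830078, 96.34072875976562), 88.98535919189453)
```

View pics/sc_crop.png

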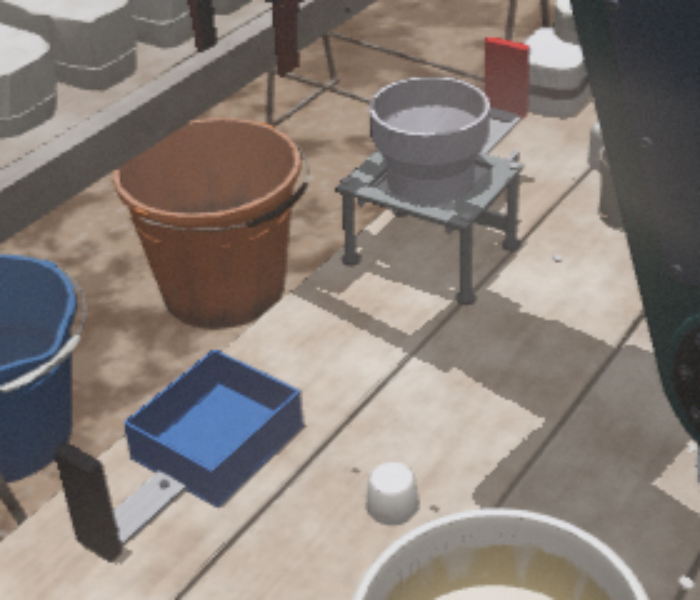

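View pics/sd_crop.png

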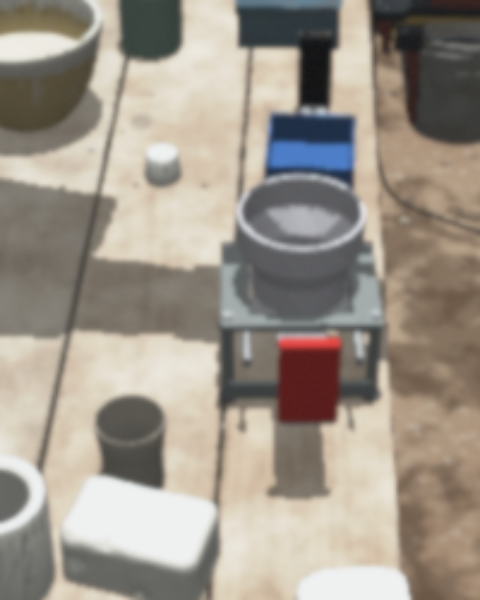

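```bash
cat >> h.py <<'E'
from scipy.spatial.transform import Rotation as Ro
Q0=np.array([1,0,0,0.])
def q(yaw): return (Ro.from_euler('z',yaw)*Ro.from_quat(Q0)).as_quat()
YB=0.057; BIN=np.array([.4526,-.0862]); YD=np.array([-np.sin(YB),np.cos(YB)]) 
def bp(y,x=0): return BIN+y*YD+x*np.array([np.cos(YB),np.sin(YB)])
E
python3 - <<'E'
from h import *
np.set_printoptions(precision=3,suppress=True)
print(current_orientation(),current_finger_gap(),current_clock())
for n in ["scene","side"]:
    f=np.load(n+".npz")["W"].reshape(-1,3)
    for nm,b in [("pullzone",(.34,.57,.30,.50,.05,.5)),("tabzone",(.36,.58,-.45,-.18,.1,.4))]:
        g=f[(f[:,0]>b[0])&(f[:,0]<b[1])&(f[:,1]>b[2])&(f[:,1]<b[3])&(f[:,2]>b[4])&(f[:,2]<b[5])]
        print(n,nm,len(g), np.percentile(g,[0,2,50,98,100],axis=0) if len(g) else "")
yt=-.018
print(q(yt))
P=[(.466,.372,.2,yt),(.466,.372,.045,yt),(*bp(.395),.045,YB),(*bp(.133),.045,YB),(*bp(-.165),.13,YB),(*bp(-.245),.13,YB)]
for p in P: print(p, inverse_kinematics(list(p[:3]),list(q(p[3]))))
E
```

```text
[ 1. -0. -0. -0.] 0.08789309842401079 2.15
scene pullzone 442 [[0.445 0.364 0.05 ]
 [0.446 0.366 0.051]
 [0.46  0.377 0.082]
 [0.484 0.379 0.1  ]
 [0.487 0.38  0.102]]
scene tabzone 431 [[ 0.436 -0.258  0.1  ]
 [ 0.437 -0.256  0.102]
 [ 0.459 -0.246  0.136]
 [ 0.484 -0.242  0.167]
 [ 0.485 -0.239  0.168]]
side pullzone 251 [[0.383 0.352 0.05 ]
 [0.434 0.357 0.051]
 [0.467 0.365 0.077]
 [0.486 0.499 0.1  ]
 [0.487 0.5   0.102]]
side tabzone 747 [[ 0.437 -0.263  0.1  ]
 [ 0.438 -0.261  0.101]
 [ 0.462 -0.257  0.138]
 [ 0.486 -0.248  0.167]
 [ 0.487 -0.244  0.168]]
[ 1.    -0.009  0.     0.   ]
(0.466, 0.372, 0.2, -0.018) [ 0.558  0.374  1.546 -0.     1.221  0.576]
(0.466, 0.372, 0.045, -0.018) [ 0.558  0.558  1.687 -0.     0.896  0.576]
(np.float64(0.4300971898920835), np.float64(0.30815849621536884), 0.045, 0.057) [ 0.491  0.489  1.84  -0.     0.812  0.434]
(np.float64(0.44502310444467624), np.float64(0.04658399999150392), 0.045, 0.057) [-0.05   0.408  2.018 -0.     0.715 -0.107]
(np.float64(0.4619999080197626), np.float64(-0.2509320300646477), 0.13, 0.057) [-0.629  0.36   1.776 -0.     1.005 -0.686]
(np.float64(0.46655743918085957), np.float64(-0.3308021052475072), 0.13, 0.057) [-0.738  0.418  1.675 -0.     1.048 -0.795]
```

```bash
python3 - <<'E'
from h import *
yt=-.018
move_ptp([.466,.372,.19],q(yt))
c=capture("wrist"); save(c,"w1"); W=cloud(c); g=W.reshape(-1,3)
t=g[(g[:,2]>.09)&(g[:,2]<.106)&(g[:,1]>.34)&(g[:,1]<.41)&(g[:,0]>.42)&(g[:,0]<.51)]
if len(t): print(cv2.minAreaRect(t[:,:2].astype(np.float32)*1000),len(t))
print(current_clock())
E
```

```text
((468.9005432128906, 372.3873596191406), (14.041434288024902, 39.91668701171875), 88.87588500976562) 1383
3.675
```

View pics/w1.png

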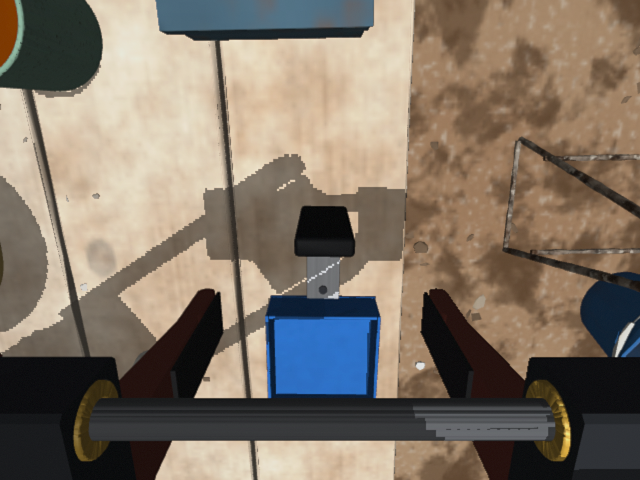

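The wrist view shows the black pull at (325,230), centred between the fingers, and the tray pan below it at (322,345). The way down is clear.

```bash
python3 - <<'E'
from h import *
yt=-.0196
servo_line([.4682,.3724,.046],q(yt),rate=.1)
print(current_force())
move_gripper(0.03); print("gap",current_finger_gap(),current_force())
servo_line([*bp(.40),.046],q(YB),rate=.08)
c=capture("wrist"); save(c,"w2"); c=capture("scene"); save(c,"s2",(150,160,430,400),2.5); W=cloud(c); f=W.reshape(-1,3)
g=f[(f[:,1]>.08)&(f[:,1]<.26)&(f[:,0]>.36)&(f[:,0]<.53)&(f[:,2]>.034)&(f[:,2]<.05)]
print(" pan top",len(g),cv2.minAreaRect(g[:,:2].astype(np.float32)*1000), "want",bp(.265))
print(current_position(),current_force(),current_clock())
E
```

```text
[ 0.68558916 -0.63684091  0.19382561]
gap 0.03973900948900659 [ 0.99877531 -0.5889488   0.41136765]
 pan top 343 ((434.2029113769531, 176.8625946044922), (99.22555541992188, 113.09989166259766), 3.1199960708618164) want [0.43750318 0.17836962]
[0.4291726  0.31257124 0.04575281] [-1.11267777 -1.75417992  1.05942975] 7.2
```

View pics/w2.png

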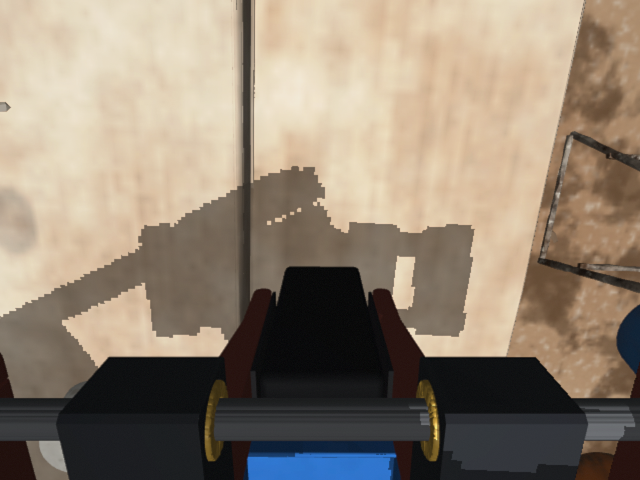

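View pics/s2.png

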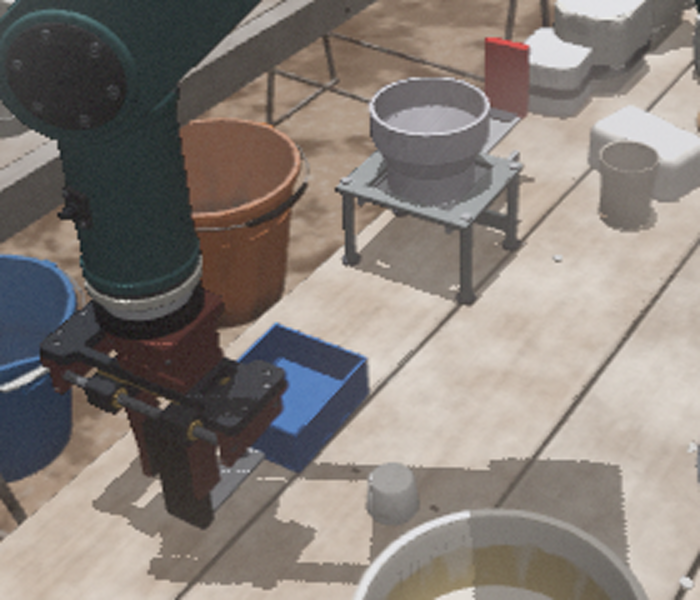

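The tray is pinched and lined up with the stand. The pan's yaw measures 0.054 against 0.057 for the bin, and it sits about 3 mm off laterally. I'm sliding it in now.

```bash
python3 - <<'E'
from h import *
r=servo_line([*bp(.16,.0015),.046],q(YB),rate=.1,contact_N=8); print(r,current_position(),current_force())
if not r:
    r=servo_line([*bp(.122,.0015),.046],q(YB),rate=.03,contact_N=9); print(r,current_position(),current_force())
p=current_position(); print("pull along bin y",(np.array(p[:2])-BIN)@YD)
c=capture("scene"); save(c,"s3",(150,160,430,400),2.5); c=capture("side"); save(c,"d3",(220,150,420,400),2.4)
print(current_clock())
E
```

```text
False [0.44495247 0.07368039 0.0459667 ] [-0.41865391 -1.05543034 -1.9853351 ]
True [0.44602067 0.04806088 0.04594574] [0.49399655 1.97973495 3.5014893 ]
pull along bin y 0.1344176536327455
10.7
```

View pics/s3.png

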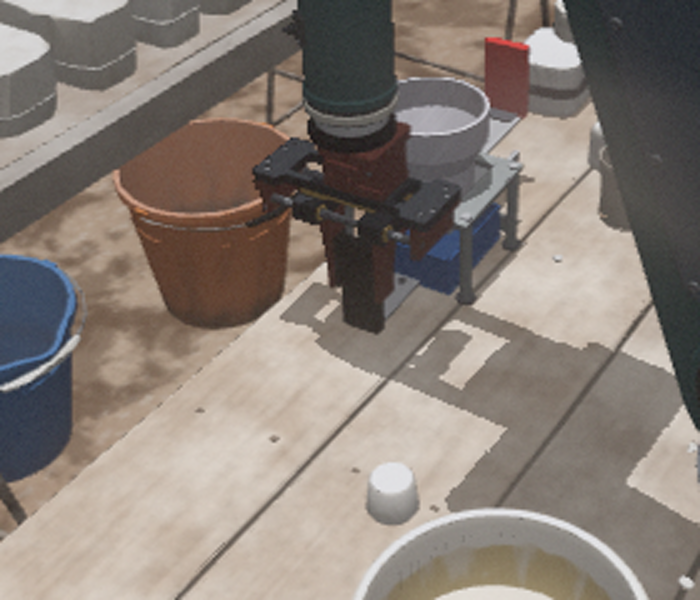

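View pics/d3.png

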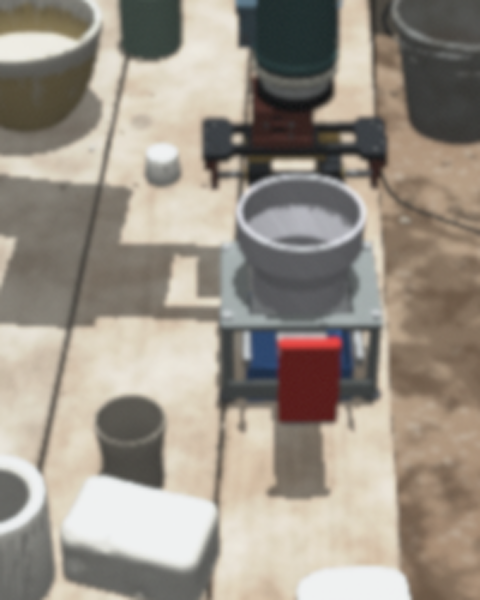

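The tray met something about where home should be, with the pull at 0.134 against 0.133 expected. I'll press again to confirm it is fully seated.

```bash
python3 - <<'E'
from h import *
r=servo_line([*bp(.118,.0015),.046],q(YB),rate=.02,contact_N=16); print(r,current_position(),current_force())
p=current_position(); print("pull along bin y",(np.array(p[:2])-BIN)@YD)
sleep(.2); print(current_force())
move_gripper(.088)
servo_line([*bp(.134,.0015),.20],q(YB),rate=.2)
c=capture("wrist"); save(c,"w4"); W=cloud(c); g=W.reshape(-1,3)
t=g[(g[:,2]>.09)&(g[:,2]<.106)&(g[:,1]>.02)&(g[:,1]<.08)&(g[:,0]>.40)&(g[:,0]<.49)]
R=cv2.minAreaRect(t[:,:2].astype(np.float32)*1000); print(R,len(t),(np.array(R[0])/1000-BIN)@YD)
print(current_clock())
E
```

```text
True [0.44611109 0.04798194 0.04591611] [-0.48619521  1.94797699  3.91273834]
pull along bin y 0.13433369142458212
[-0.04254306  1.40127999  3.71286774]
((446.4010009765625, 48.01947021484375), (39.97590255737305, 14.609566688537598), 2.9917449951171875) 1284 0.13435464135350086
13.0833
```

View pics/w4.png

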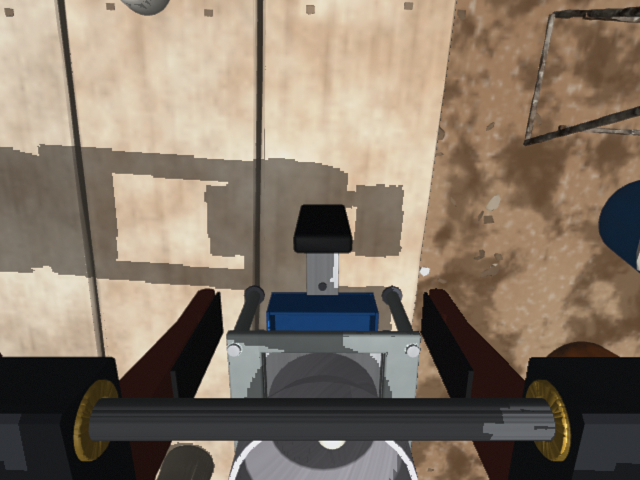

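The second press moved it less than 0.1 mm at 16 N, so the tray is seated against the stop and parallel, at yaw 0.052. Next is the gate.

```bash
python3 - <<'E'
from h import *
servo_line([*bp(-.163,.0015),.235],q(YB),rate=.25)
c=capture("wrist"); save(c,"w5"); W=cloud(c); g=W.reshape(-1,3)
t=g[(g[:,2]>.155)&(g[:,2]<.175)&(g[:,1]>-.29)&(g[:,1]<-.22)&(g[:,0]>.42)&(g[:,0]<.51)]
R=cv2.minAreaRect(t[:,:2].astype(np.float32)*1000); c0=np.array(R[0])/1000-BIN; print(R,len(t),c0@YD,c0@[YD[1],-YD[0]])
print(current_clock())
E
```

```text
((463.100830078125, -250.0839385986328), (49.8703498840332, 11.97923755645752), 3.1877098083496094) 1894 -0.16421600446792967 0.0011474491356962498
14.4833
```

View pics/w5.png

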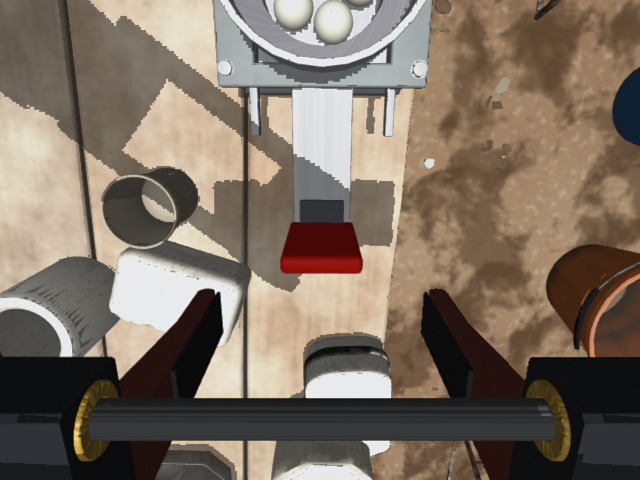

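The tab is at (321,248), centred between the fingers and about 5 mm open. The balls still show in the hopper. I'm pinching it and pulling.

```bash
python3 - <<'E'
from h import *
def along(): return float((np.array(current_position()[:2])-BIN)@YD)
servo_line([*bp(-.1642,.0012),.13],q(YB),rate=.12)
move_gripper(.03); print("gap",current_finger_gap())
r=servo_line([*bp(-.247,.0012),.13],q(YB),rate=.06,contact_N=14); print(r,along(),current_force())
if r:
  r=servo_line([*bp(-.250,.0012),.13],q(YB),rate=.02,contact_N=14); print(r,along(),current_force())
sleep(.5)
c=capture("scene"); save(c,"s6",(150,160,430,400),2.5); c=capture("side"); save(c,"d6",(220,150,420,400),2.4); c=capture("wrist"); save(c,"w6")
print(current_clock())
E
```

```text
gap 0.049879927708018384
True -0.23991549582812705 [-0.80477762  1.49691192  5.32298278]
True -0.2400294607902869 [-0.05542583  1.73303062  4.61604509]
18.3583
```

View pics/w6.png

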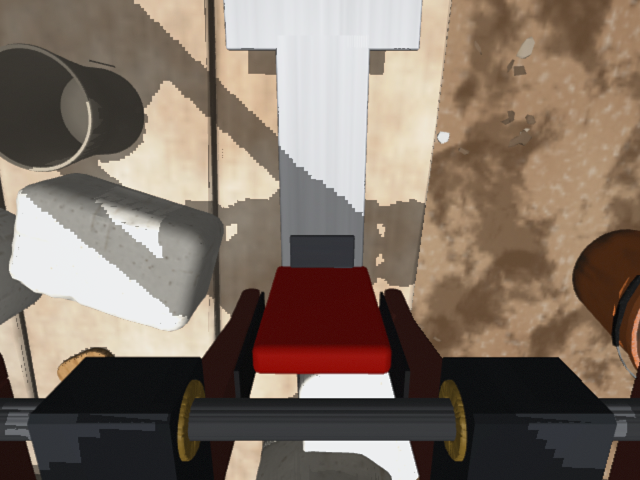

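View pics/d6.png

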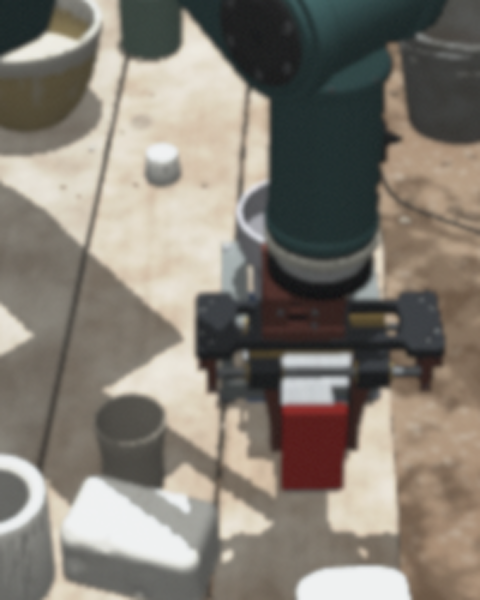

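View pics/s6.png

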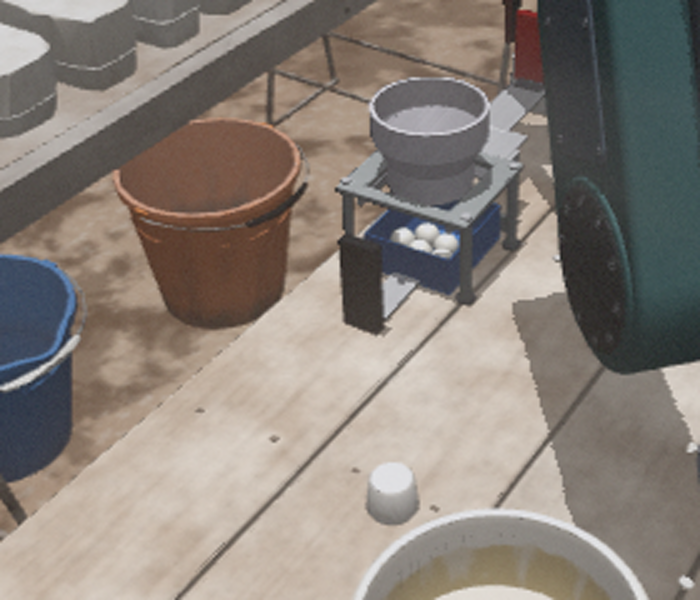

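```bash
python3 - <<'E'
from h import *
c=capture("scene"); save(c,"s6b",(290,230,350,280),12)
print([(round(d["conf"],2),d["xy"]) for d in spot_in("scene","ball_0")])
E
```

```text
[(0.6, [312.9, 255.1]), (0.54, [328.4, 258.3]), (0.54, [355.8, 195.8]), (0.42, [330.9, 219.2])]
```

View pics/s6b.png

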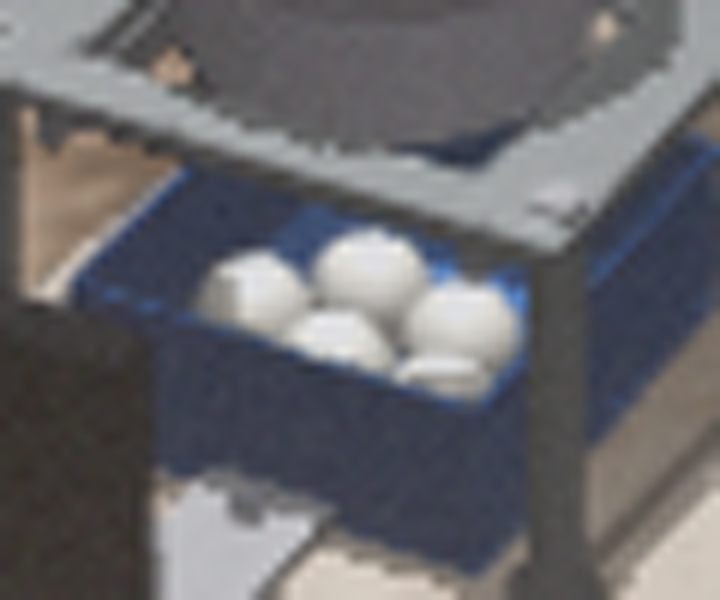

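All five balls show in the tray: three at the back, around (311,254), (321,253) and (328,257), and two in front. I'm pushing the gate shut.

```bash
python3 - <<'E'
from h import *
def along(): return float((np.array(current_position()[:2])-BIN)@YD)
r=servo_line([*bp(-.165,.0012),.13],q(YB),rate=.08,contact_N=14); print(r,along())
r=servo_line([*bp(-.150,.0012),.13],q(YB),rate=.03,contact_N=14); print(r,along(),current_force())
r=servo_line([*bp(-.148,.0012),.13],q(YB),rate=.02,contact_N=18); print(r,along(),current_force())
move_gripper(.088)
servo_line([*bp(-.150,.0012),.235],q(YB),rate=.2)
c=capture("wrist"); save(c,"w7"); W=cloud(c); g=W.reshape(-1,3)
t=g[(g[:,2]>.155)&(g[:,2]<.175)&(g[:,1]>-.29)&(g[:,1]<-.21)&(g[:,0]>.42)&(g[:,0]<.51)]
R=cv2.minAreaRect(t[:,:2].astype(np.float32)*1000); c0=np.array(R[0])/1000-BIN; print(R,len(t),c0@YD)
print(current_clock())
E
```

```text
False -0.16281152195176982
True -0.15789470811106304 [-0.36323259 -1.6781334   1.0408554 ]
True -0.15767388193827303 [-0.990542   -1.98575982  2.65468893]
((462.5006408691406, -243.5792694091797), (49.76999282836914, 11.75110149383545), 2.9798033237457275) 1848 -0.15768770699013276
21.75
```

View pics/w7.png

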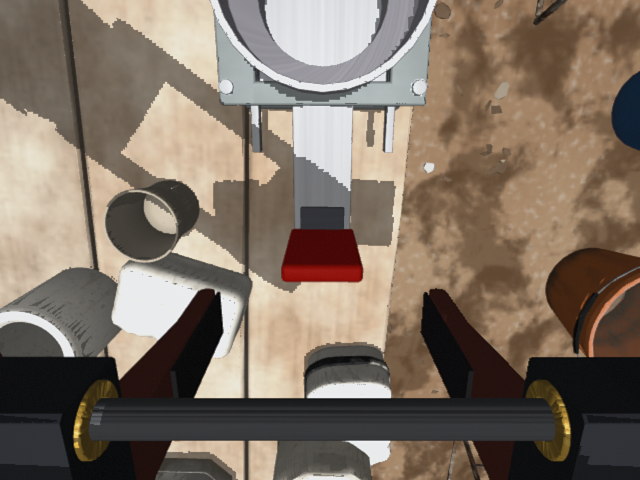

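The gate hit its stop after an 82.3 mm stroke, so it is shut, and the hopper is empty. Now I draw the tray out.

```bash
python3 - <<'E'
from h import *
servo_line([*bp(.1343,.0015),.235],q(YB),rate=.25)
servo_line([*bp(.1343,.0017),.047],q(YB-.003),rate=.12)
move_gripper(.03); print("gap",current_finger_gap(),current_force())
servo_line([*bp(.20,.0015),.047],q(YB),rate=.05,contact_N=20)
r=servo_line([*bp(.40,.0015),.047],q(YB),rate=.08,contact_N=20); print(r,current_position(),current_force())
sleep(.3); move_gripper(.088)
servo_line([*bp(.40,.0015),.19],q(YB),rate=.15)
c=capture("wrist"); save(c,"w8");
move_ptp([.56,.40,.26],q(0))
c=capture("scene"); save(c,"s8",(150,160,430,400),2.5); W=cloud(c); f=W.reshape(-1,3)
g=f[(f[:,1]>.08)&(f[:,1]<.26)&(f[:,0]>.36)&(f[:,0]<.53)&(f[:,2]>.034)&(f[:,2]<.05)]
print(" pan top",len(g),cv2.minAreaRect(g[:,:2].astype(np.float32)*1000))
c=capture("side"); save(c,"d8",(220,150,420,400),2.4)
print(current_clock())
E
```

```text
gap 0.039948684794730654 [ 0.36300843 -0.29163865  0.21179692]
False [0.43130882 0.31311704 0.04699501] [-0.4644681  -1.91618395 -2.03878291]
 pan top 483 ((436.8230895996094, 177.19723510742188), (99.9683837890625, 112.85875701904297), 2.6307361125946045)
32.8083
```

View pics/w8.png

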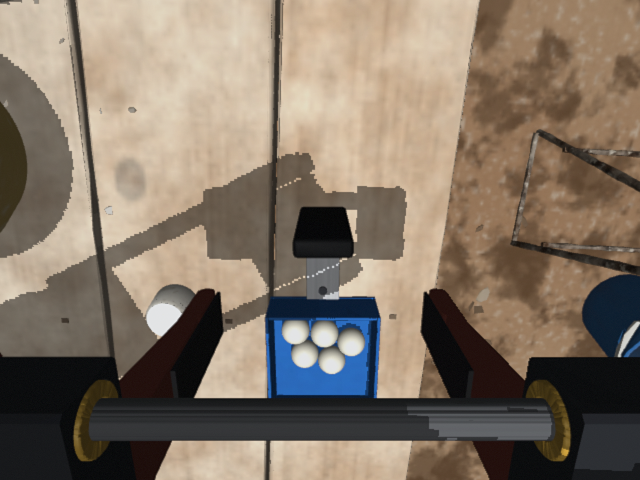

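View pics/s8.png

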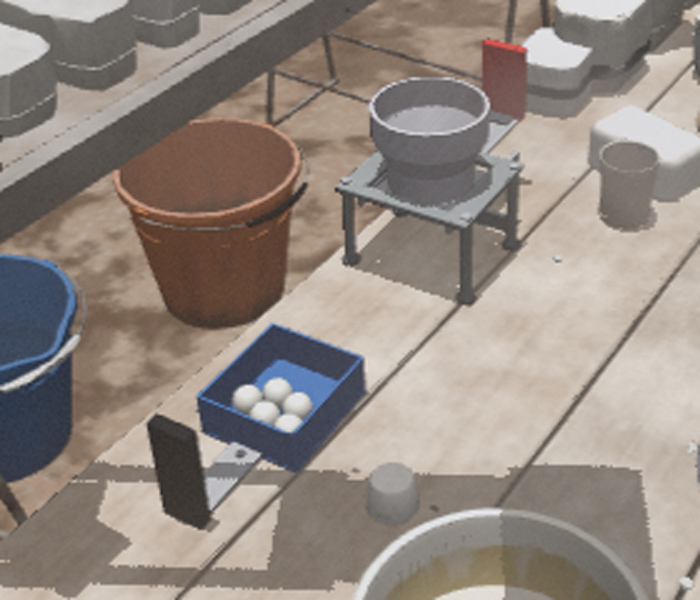

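View pics/d8.png

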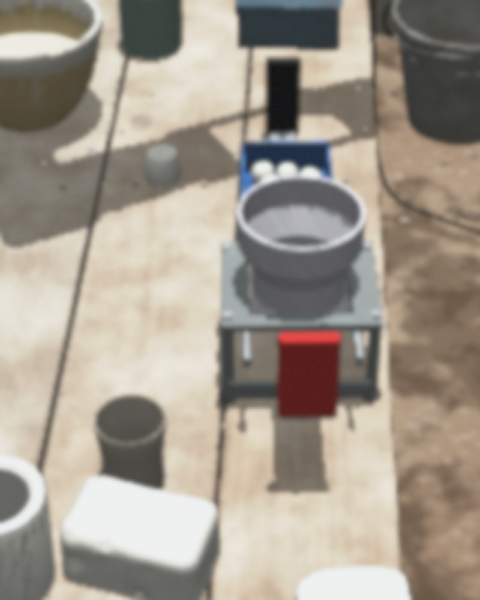

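All five balls are in the tray, which stands about 145 mm clear of the stand. The gate is shut and the bystanders look unmoved.

```bash
python3 -c "
from bench import *
print(current_force(),current_clock()); close_job()"
```

```text
[ 0.09198395 -0.43397823 -0.33107196] 32.8083
the job is handed in; nothing more can be done
```

The job is done and handed in at about 33 s of the 72 s allowed; no verdict is reported.

- **Tray in:** I gripped the black pull across its width and slid the tray in under the bin. A second press at 16 N moved it less than 0.1 mm, so it was fully home. The measured home position was about 1.3 mm off my estimate, which matches the error in locating the bin.
- **Gate:** I gripped the red tab the same way and pulled it to its end stop. All five balls showed in the tray before I pushed it shut. It travelled 82.3 mm between stops, against 82 mm stated, and the hopper was empty afterwards.
- **Tray out:** The tray with all five balls was then drawn along the bench, and the gap to the stand is about 145 mm.
- **Final check:** In the last pictures the gate is shut, the cup, block and stopper look unmoved, and the arm is clear of everything. I judged the bystanders by eye and did not re-measure them.
- **Disagreement:** In the mid-job scene picture the ball detector gave only two believable hits in the tray, plus two false ones elsewhere. I counted the five balls by eye there and again in the last wrist and scene pictures.

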